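# Build up the photo column on the assembly dock

### The job

Build the microscope's photo column on the grey assembly dock, one piece at a time from the bottom up: the tall metal tube over the dock's nose, the short metal tube over the tall one's nose, the black adapter ring flat over the short tube's nose, and last the black eyepiece standing upright and centred on the ring, just as it stands on the table. Every piece must be fully seated and let go before the next one, and the two vials and the dropper bottle stay standing where they are.

Things in the scene. Friction and masses are not known exactly. Their poses are not given: they have to be found in the camera images.
- dock_seat (a point): Fixed assembly dock: a grey square plate, 84 x 84 mm and 10 mm thick, lying on the worktop, with a flat bright disc (54 mm diameter, its top 12 mm above the worktop) in the middle, from which a nose stands up. The nose is a stub 21 mm in diameter and 8 mm high, tapering over its upper 4 mm to 13 mm. This point is the centre of the disc's top face, at the foot of the nose, 12 mm above the worktop; z up. The dock cannot move; its place and yaw change from start to start.
- tall_tube_center (a point): Tall aluminium tube with dark bands, loose, standing upright: 50 mm outer diameter, body 48 mm high, with a dark nose on top like the dock's (21 mm diameter, 8 mm high, tapering to 13 mm; not part of the 48 mm). From below it has a bore 26 mm wide and 14 mm deep that goes over a nose with about 2 mm play all round. Point: on the axis, half-way up the body, 24 mm above its lower edge; z along the axis, up. Weighs about 0.1 kg.
- short_tube_center (a point): Short aluminium tube with dark bands, loose, standing upright: 44 mm outer diameter, body 24 mm high, the same dark nose on top (21 mm diameter, 8 mm high, not part of the 24 mm), bore from below 26 mm wide and 14 mm deep. Point: on the axis, half-way up the body, 12 mm above its lower edge; z along the axis, up.
- adapter_center (a point): Black adapter ring lying flat, loose: 39 mm outer diameter, 14 mm high, through hole about 26 mm wide; it goes over a tube's nose with about 2 mm play all round and rests on the tube's flat shoulder. Point: its centre, 7 mm above its underside; z up.
- ocular_center (a point): Black eyepiece standing on its wide end, loose: 45 mm high, 33 mm in diameter in the lower part, narrower above. It does not fit into the ring: it stands with its flat foot on the ring's upper face. Point: on the axis, half-way up, 22.5 mm above its foot; z along the axis, up.
- black_cap_vial: Bystander: small clear vial with a black screw cap, 22 mm diameter, 52 mm high, standing loose. Origin at the centre of its underside. Leave it standing.
- white_cap_vial: Bystander: small clear vial with a white screw cap, 22 mm diameter, 48 mm high, standing loose. Origin at the centre of its underside. Leave it standing.
- dropper: Bystander: small dropper bottle with brown contents and a black dropper cap, 30 mm diameter, 74 mm high, standing loose. Origin at the centre of its underside. Leave it standing.

How it is judged:
By the outcome, as a careful person would: the job done as asked, in the order asked, and still so for the second after the job is handed in, with the robot touching nothing.
It also fails if it takes over 125 s, if anything falls off the work surface, if the arm or the gripper's body presses on something with over 40 N, if the wrist force passes 120 N, or if a joint passes its speed limit or range.

### The arm

A 6-joint arm with a two-finger parallel gripper is mounted at the origin on a cart in front of the work surface, level with it; the furniture and walls round the work are solid. World frame = base frame: x ahead of the robot, y to its left, z up, the work surface at z = 0. Lengths are in mm, angles in degrees, forces in N, time in s.
With the tool pointing down it reaches from about 300 to 850 mm from the base axis. Payload 4.2 kg.
Tool frame: the origin (TCP) lies midway between the tips of the shut fingers; the grasp point (between the pads) lies 19 mm behind it (env.grasp_offset is the distance from the TCP to the grasp point, in mm); z points along the fingers, y is the line along which they close (so a half turn about z gives the same grasp; the last joint's range is limited). The gripper opens to 91 mm and grips with 3 to 60 N. Pads are 32 mm wide; open, the fingers measure 118 mm over their backs; the gripper's body (76 mm by 178 mm) begins 60 mm behind the grasp point.
Start: joints at [-65.718, 18.312, 89.639, -0, 72.044, -1.146], TCP at [246.896, -519.313, 213.976] pointing down, gripper open.
Joint ranges: [-177.97, 177.97], [-48.28, 115.42], [12.27, 149.76], [-77.06, 257.06], [2.81, 150.46], [-146.56, 146.56]. Speed limits (degrees/s): [147.25, 147.25, 180, 180, 180, 180].

### API

Orientations are given as [roll, pitch, yaw] about the fixed x, y, z axes, in that order (R = Rz(yaw) Ry(pitch) Rx(roll)).
In Python, from workcell import env, optics gives the robot as it stands. The module is installed in compiled form; this text tells all that it offers.
- The arm moves only by the tool send_rows, never from a script. Its argument "targets" is a list that holds one entry, the list of rows, each a list of 7 numbers: the turn, a rotation vector about the world's x, y, z scaled (see below), then the shift along the world's x, y, z scaled (see below), then the closure, from -1 (fully open) to 1 (shut). In form: [[[rx, ry, rz, x, y, z, gripper], ...]]. A call has 1 to 12 rows; each row shifts and turns the commanded pose from where the row before left it; what a row does not reach is not made up. The controller multiplies each number of a shift by 0.2 m and each number of a turn by pi/2 rad. A row lasts 1/10 s, in which the tool goes at most 50 mm and 8.59 degrees, less where a joint would pass 70% of its speed; a pose out of reach is approached as far as the arm can. A call with a number of a shift or a turn outside -1 to 1 is refused whole. A call with a gripper value outside its range is refused whole. The fingers move at their own pace and stop on an object; "grip_force" is the grip in N (left out, the last holds). Time passes only in rows, so rows that do not move let the fingers close. It gives the time, the measured TCP pose, the force, the opening and the grip force at its end, in the units of the state.
- env.state(): the state, without advancing time (a new reading comes with each control period).
- optics.grab_frame(name): name is "scene" or "top"; returns (picture, depth): 384x512x3 uint8, red, green, blue; 384x512 float32, mm along the optical axis (not along the pixel's ray), 0 where there is no reading.
- optics.camera_info(name): a dict with "camera_matrix" (3x3 intrinsics, pixels), "R" (3x3) and "t" (3): a world point X has camera coordinates R X + t. Camera axes: x right, y down, z forward; pixel columns grow to the right and rows downward; lengths in mm; the calibration is good to about 2 mm. A picture is of the moment at which its call begins. camera_info takes no time and is no camera call.
- env.job_done(): hands the job in; it is judged then, once.
Trained networks look in the newest picture that a camera, given by its name, has taken for a name from the list of things; names that differ only in an ending like _2 or _b are one class to them, and where a whole thing is asked for, a point or a joint stands for the part that bears it (a point fixed in the world has none). Each returns a list of dicts, best first, with "conf" (0 to 1); they miss things now and then, are a little off and sometimes report something else, mostly with a low value. They report only what shows in the picture. A call takes as long as a camera call.
- optics.silhouettes(camera, name): "mask" (384x512 bool, what is visible of it) and "at" ([column, row] in pixels, amid what is visible of it).
- optics.place_of(camera, name): "at" ([column, row] in pixels: a listed point, or the origin of a listed thing).
The state is a dict: "time_s": time; "qpos": joint angles; "qvel": joint speeds; "effort": joint torques, N m; "ee_pos": TCP position; "ee_rot": TCP orientation; "force": force on the tool from outside, world axes, zero at the start; "torque": the same for the moment, N m; "gripper_width": finger opening in mm; "gripper_force": force on a finger pad.
Only numpy, scipy, OpenCV 4.12 (cv2) and the standard library are available. Lean on these libraries where they do the work, as an engineer would, in place of code of your own. Each camera call takes 0.05 s, during which the arm holds its last target. There are 200 camera calls.

## Working session

There is one attempt and no reset: what is moved stays moved. The work goes in short steps, Python scripts to look and compute and a tool call to move; the robot and the scene stay as the last step left them, time stands still between calls to the robot, and variables do not carry over. Pictures are saved under pics/ and viewed, at most 14 in all, crops included, and the job is handed in when it is done.

Besides the shell and the picture viewer there is one more tool, called after "Emit:" as name(argument=value, ...) on one line, values as JSON. send_rows: Moves the arm, as the interface text tells. Its arguments: {"type":"object","properties":{"targets":{"type":"array"},"grip_force":{"type":"number"}},"required":["targets"]}

```bash
mkdir -p pics
cat > h.py <<'E'
import numpy as np, cv2
from workcell import env, optics
def ray(cam,px):
    c=optics.camera_info(cam);K=np.array(c["camera_matrix"]);R=np.array(c["R"]);t=np.array(c["t"])
    o=-R.T@t;d=R.T@np.linalg.inv(K)@[px[0],px[1],1];return o,d
def at_z(cam,px,z):
    o,d=ray(cam,px);return o+d*(z-o[2])/d[2]
def tri(p,q):
    (a,d),(b,e)=p,q
    s=np.linalg.lstsq(np.c_[d,-e],b-a,rcond=None)[0]
    x,y=a+d*s[0],b+e*s[1];return (x+y)/2,np.linalg.norm(x-y)
def cloud(cam,depth):
    c=optics.camera_info(cam);K=np.array(c["camera_matrix"]);R=np.array(c["R"]);t=np.array(c["t"])
    v,u=np.mgrid[:384,:512];P=np.stack([(u-K[0,2])/K[0,0],(v-K[1,2])/K[1,1],np.ones_like(u)],-1)*depth[...,None]
    return (P-t)@R
def save(n,im): cv2.imwrite(f"pics/{n}.png",im[...,::-1])
E
python3 - <<'E'
from h import *
print(env.state())
N=["dock_seat","tall_tube_center","short_tube_center","adapter_center","ocular_center","black_cap_vial","white_cap_vial","dropper"]
ims=[]
for c in ["scene","top"]:
    im,d=optics.grab_frame(c);ims.append(im)
    i=optics.camera_info(c);print(c,np.round(i["camera_matrix"],1).tolist(),np.round(-np.array(i["R"]).T@np.array(i["t"])))
save("a",ims[0]);save("b",ims[1])
Z=[12,24,12,7,22.5,0,0,0]
for n,z in zip(N,Z):
    r={}
    for c in ["scene","top"]:
        r[c]=optics.place_of(c,n)
        for p in r[c][:2]: print(n,c,round(p["conf"],2),np.round(p["at"],1),np.round(at_z(c,p["at"],z),1))
    if r["scene"] and r["top"]:
        print("  tri",np.round(tri(ray("scene",r["scene"][0]["at"]),ray("top",r["top"][0]["at"])),0) if 0 else [np.round(x,1) for x in tri(ray("scene",r["scene"][0]["at"]),ray("top",r["top"][0]["at"]))])
E
```

```text
{'time_s': 0.0, 'qpos': array([-6.57190952e+01,  1.83503318e+01,  8.97068209e+01, -1.64513083e-04,
        7.20430064e+01, -1.14376388e+00]), 'qvel': array([ 0.00527319,  0.03291749,  0.09143929, -0.0607081 , -0.02480311,
        0.09297865]), 'effort': array([ 9.82741149e-04, -4.12457657e+01, -2.31975478e+01,  7.29776337e-02,
        4.57257824e-02, -1.14781596e-04]), 'ee_pos': array([ 246.67226335, -518.84034638,  213.13059086]), 'ee_rot': array([-1.79899858e+02, -1.84290903e-03,  2.54247179e+01]), 'force': array([ 0.85306863, -0.36520694,  0.05974682]), 'torque': array([ 0.0495089 , -0.05760662,  0.01199975]), 'gripper_force': 0.0, 'gripper_width': 91.1905621409875}
scene [[383.9, 0.0, 254.9], [0.0, 383.9, 187.6], [0.0, 0.0, 1.0]] [-64. 626. 445.]
top [[359.1, 0.0, 258.7], [0.0, 359.1, 191.5], [0.0, 0.0, 1.0]] [396.   7. 878.]
dock_seat scene 0.9 [259.3 179.4] [ 566.6 -110.5   12. ]
dock_seat top 0.85 [315.5 163.4] [ 589.9 -143.2   12. ]
  tri [array([ 595.4, -146. ,   -8.5]), np.float64(2.3)]
tall_tube_center scene 0.63 [187.1 199. ] [598.3 117.   24. ]
tall_tube_center top 0.77 
[... 323 characters left out ...]
73.3   7. ]
adapter_center top 0.41 [143.5 211.5] [462.8 272.8   7. ]
  tri [array([464.2, 273.9,   9.1]), np.float64(4.4)]
ocular_center scene 0.63 [267.3 209.3] [427.   21.9  22.5]
black_cap_vial scene 0.65 [226.4 191.5] [595.3 -11.3   0. ]
white_cap_vial scene 0.72 [320.6 205. ] [ 371.1 -119.     0. ]
white_cap_vial scene 0.58 [267.  206.9] [461.6 -19.3   0. ]
white_cap_vial top 0.66 [303.7 248.4] [ 382.  -116.2    0. ]
  tri [array([ 377.5, -119.5,   -2.5]), np.float64(10.7)]
dropper scene 0.81 [252.3 244.1] [378.8 126.4   0. ]
dropper top 0.6 [363.9 226.3] [ 438.3 -263.6    0. ]
dropper top 0.45 [205.6 248. ] [378.5 120.6   0. ]
  tri [array([ 527.4, -225.8, -205.2]), np.float64(251.5)]
```

View pics/a.png

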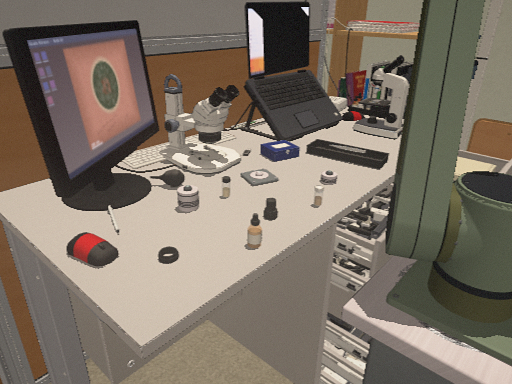

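View pics/b.png

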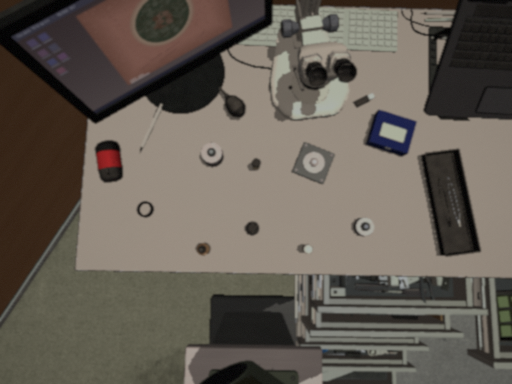

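The scene picture shows dock (259,177), tall tube (188,198), short tube (328,177), ring (168,255), eyepiece (270,208), vials (226,187) and (318,196), dropper (254,233). The top picture shows dock (314,162), tall tube (211,153), short tube (364,227), ring (145,209), eyepiece (252,228), black vial (255,163), white vial (306,248), dropper (203,248). The networks' "dropper" in the top picture at (364,226) is wrong: that is the short tube. Next I refine with depth.

Run:
```python
from h import *
G={"dock":(590,-143,60),"tall":(605,115,40),"short":(437,-258,40),"ring":(464,273,35),"ocul":(430,20,35),"bvial":(595,-2,30),"wvial":(378,-118,30),"drop":(378,123,30)}
big=[]
for c in ["scene","top"]:
    D=[];
    for _ in range(3):
        im,d=optics.grab_frame(c);D.append(d)
    D=np.array(D); d=np.median(D,0)
    P=cloud(c,d)
    print(c,"noise",np.median(D.std(0)[D.min(0)>0]))
    tab=P[(d>0)&(abs(P[...,0]-480)<80)&(abs(P[...,1]-60)<30)&(abs(P[...,2])<15)]
    print("table z",np.median(tab[:,2]),tab[:,2].std())
    for n,(x,y,r) in G.items():
        m=(np.hypot(P[...,0]-x,P[...,1]-y)<r)&(P[...,2]>4)&(d>0)
        Q=P[m]
        if len(Q)<5: print(n,len(Q));continue
        zt=np.percentile(Q[:,2],97); 
        out=[]
        for lo,hi in [(4,200),(zt-14,zt-4),(zt-4,200)]:
            q=Q[(Q[:,2]>lo)&(Q[:,2]<hi)]
            if len(q)>3:
                out.append((len(q),np.round((q[:,:2].min(0)+q[:,:2].max(0))/2,1).tolist(),np.round(np.ptp(q[:,:2],axis=0),0).tolist(),np.round(q.mean(0),1).tolist()))
        print(n,"ztop",round(float(zt),1),*out,sep="  ")
    if c=="top":
        for n in ["dock","tall","short","ring","ocul","bvial"]:
            x,y,r=G[n];K=optics.camera_info(c);p=np.array(K["R"])@[x,y,10]+K["t"];p=np.array(K["camera_matrix"])@p;u,v=(p[:2]/p[2]).round().astype(int)
            t=cv2.resize(im[v-22:v+22,u-22:u+22],(264,264),interpolation=cv2.INTER_NEAREST);big.append(t);print(n,"crop origin",u-22,v-22)
save("c",np.vstack([np.hstack(big[:3]),np.hstack(big[3:])]))
```

```text
scene noise 1.1641966
table z -0.011452150959052759 0.5000108007893107
dock  ztop  17.8  (385, [588.7, -133.9], [100.0, 95.0], [585.4, -128.4, 10.4])  (360, [588.7, -133.9], [100.0, 95.0], [585.1, -128.1, 9.9])  (25, [590.4, -133.5], [17.0, 18.0], [589.7, -133.2, 18.2])
tall  ztop  54.8  (490, [600.9, 114.0], [50.0, 48.0], [590.8, 121.4, 33.2])  (168, [601.7, 113.6], [48.0, 48.0], [595.0, 117.9, 46.8])  (34, [601.1, 113.8], [17.0, 17.0], [599.4, 114.9, 54.3])
short  ztop  32.0  (180, [435.9, -254.7], [44.0, 45.0], [430.4, -246.1, 19.1])  (85, [436.3, -255.3], [43.0, 44.0], [431.3, -248.2, 23.0])  (22, [434.8, -253.2], [16.0, 15.0], [434.7, -252.8, 30.7])
ring  ztop  14.6  (210, [466.8, 273.7], [37.0, 37.0], [465.4, 274.6, 10.0])  (116, [466.1, 273.7], [35.0, 37.0], [464.3, 275.6, 7.6])  (94, [467.9, 272.7], [34.0, 34.0], [466.7, 273.4, 13.0])
ocul  ztop  44.1  (235, [426.5, 14.0], [32.0, 29.0], [422.0, 18.3, 25.2])  (39, [423.5, 14.6], [16.0, 18.0], [421.1, 17.9, 35.5])  (48, [426.6, 12.0], [21.0, 22.0], [425.7, 13.2, 43.2])
bvial  ztop  52.2  (157, [579.4, 7.7], [21.0, 21.0], [575.3
[... 1515 characters left out ...]
5  (88, [580.9, 3.7], [21.0, 19.0], [578.2, 4.8, 43.6])  (8, [578.6, 3.6], [16.0, 19.0], [574.9, 4.2, 46.2])  (58, [581.3, 4.9], [20.0, 17.0], [580.7, 4.9, 51.5])
wvial  ztop  48.6  (83, [382.6, -118.6], [20.0, 21.0], [382.5, -117.2, 43.5])  (5, [379.1, -111.8], [13.0, 7.0], [378.7, -110.4, 42.8])  (67, [381.7, -118.6], [18.0, 21.0], [382.3, -118.7, 46.9])
drop  ztop  72.0  (141, [376.8, 123.3], [28.0, 29.0], [377.8, 120.5, 47.4])  (24, [377.2, 123.2], [13.0, 14.0], [376.5, 122.1, 59.7])  (17, [377.5, 122.6], [9.0, 7.0], [377.2, 122.3, 71.2])
dock crop origin 293 142
tall crop origin 189 133
short crop origin 341 205
ring crop origin 121 189
ocul crop origin 226 205
bvial crop origin 236 138
```

View pics/c.png

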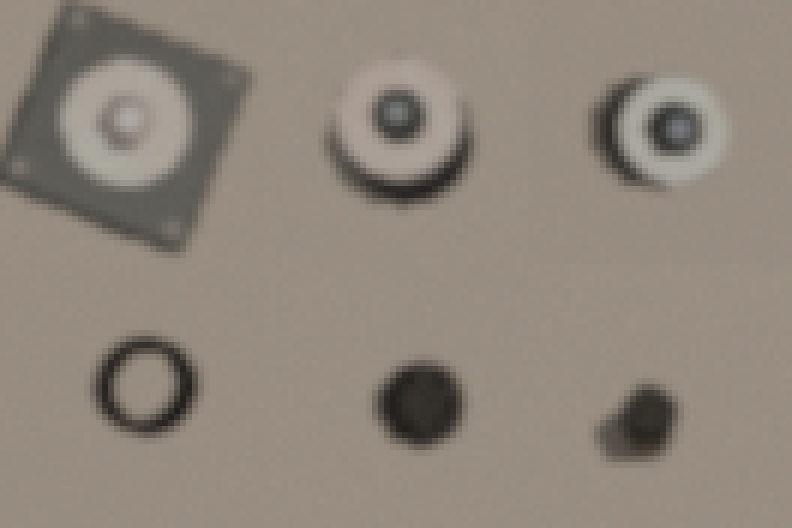

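The top crops show the dock disc centred at about (313.8,162), the tall tube's nose at (211,152.5), the short tube at (365,226.5), the ring at (145.4,209) and the eyepiece at (252,228). The two cameras disagree by about (2,−4) mm. So I will grasp the tall tube in two crossed directions to learn the bias.

Emit:
send_rows(targets=[[[0,0,0.05,0.12,0.21,-0.02,-1],[0,0,0.05,0.12,0.21,-0.02,-1],[0,0,0.05,0.12,0.21,-0.02,-1],[0,0,0.05,0.12,0.21,-0.02,-1],[0,0,0.05,0.12,0.21,-0.02,-1],[0,0,0.05,0.12,0.21,-0.02,-1],[0,0,0.05,0.12,0.21,-0.02,-1],[0,0,0.05,0.12,0.21,-0.02,-1],[0,0,0.05,0.12,0.21,-0.02,-1],[0,0,0.05,0.12,0.21,-0.02,-1],[0,0,0.05,0.12,0.21,-0.02,-1],[0,0,0.05,0.12,0.21,-0.02,-1]]], grip_force=15)

```text
time_s: 2.4
ee_pos: [535.7, -13.4, 166.0]
ee_rot: [180.0, 0.0, 79.6]
force: [0.9, -0.9, 1.7]
gripper_width: 91.3
gripper_force: 0.0
```

Run:
```python
from h import *
s=env.state();print(s["ee_pos"],s["ee_rot"],s["force"])
for c in ["scene","top"]:
    im,d=optics.grab_frame(c);P=cloud(c,d)
    for lo,hi in [(60,150),(150,250),(250,450)]:
        for y0,y1 in [(-250,-60),(30,200)]:
            m=(d>0)&(P[...,2]>lo)&(P[...,2]<hi)&(P[...,1]>y0)&(P[...,1]<y1)&(P[...,0]>650)
            if m.sum()>5: print(c,lo,y0,"min x",np.round(np.percentile(P[m][:,0],2)),m.sum())
```

```text
[535.7259183  -13.37993456 166.04519465] [1.79954214e+02 6.91107707e-03 7.96328961e+01] [ 0.8605599  -0.88426446  1.7435832 ]
scene 60 -250 min x 742.0 1419
scene 60 30 min x 758.0 777
scene 150 -250 min x 722.0 1695
scene 150 30 min x 770.0 1584
scene 250 -250 min x 1050.0 2691
scene 250 30 min x 787.0 4339
top 60 -250 min x 838.0 1383
top 60 30 min x 759.0 1341
top 150 -250 min x 713.0 1941
top 150 30 min x 771.0 3083
top 250 30 min x 779.0 1344
```

Emit:
send_rows(targets=[[[0,0,0.039,0.111,0.21,-0.03,-1],[0,0,0.039,0.111,0.21,-0.03,-1],[0,0,0.038,0.111,0.21,-0.03,-1],[0,0,0,0,0,-0.2,-1],[0,0,0,0,0,-0.2,-1],[0,0,0,0,0,-0.17,-1],[0,0,0,0,0,-0.1,-1],[0,0,0,0,0,0,0.2],[0,0,0,0,0,0,0.5],[0,0,0,0,0,0,1],[0,0,0,0,0,0,1],[0,0,0,0,0,0,1]]], grip_force=10)

```text
time_s: 3.7
ee_pos: [602.2, 110.7, 15.3]
ee_rot: [179.9, -0.0, 89.9]
force: [0.7, 0.1, 0.2]
gripper_width: 53.9
gripper_force: 0.0
```

Emit:
send_rows(targets=[[[0,0,0,0,0,0,1],[0,0,0,0,0,0,1],[0,0,0,0,0,0,1],[0,0,0,0,0,0,-0.5],[0,0,0,0,0,0,-0.5],[0,0,0,0,0,0,-0.5],[0,0,0,0,0,0,-0.5]]])

```text
time_s: 4.4
ee_pos: [601.3, 110.7, 13.6]
ee_rot: [-180.0, 0.0, 89.9]
force: [-0.4, -0.4, -0.0]
gripper_width: 68.5
gripper_force: 0.0
```

Emit:
send_rows(targets=[[[0,0,-0.0833,0,0,0,-0.5],[0,0,-0.0833,0,0,0,-0.5],[0,0,-0.0833,0,0,0,-0.5],[0,0,-0.0833,0,0,0,-0.5],[0,0,-0.0833,0,0,0,-0.5],[0,0,-0.0833,0,0,0,-0.5],[0,0,-0.0833,0,0,0,-0.5],[0,0,-0.0833,0,0,0,-0.5],[0,0,-0.0833,0,0,0,-0.5],[0,0,-0.0833,0,0,0,-0.5],[0,0,-0.0833,0,0,0,-0.5],[0,0,-0.0833,0,0,0,-0.5]]])

```text
time_s: 5.6
ee_pos: [601.4, 110.7, 13.7]
ee_rot: [180.0, 0.0, -0.4]
force: [0.0, -0.1, 0.9]
gripper_width: 68.4
gripper_force: 0.0
```

Emit:
send_rows(targets=[[[0,0,0,0,0,0,1],[0,0,0,0,0,0,1],[0,0,0,0,0,0,1],[0,0,0,0,0,0,1],[0,0,0,0,0,0,1],[0,0,0,0,0,0,1]]], grip_force=20)

```text
time_s: 6.2
ee_pos: [601.4, 110.7, 13.9]
ee_rot: [180.0, 0.0, -0.1]
force: [-0.1, 0.8, -0.3]
gripper_width: 49.6
gripper_force: 20.0
```

Run:
```python
from h import *
for _ in range(4):
    s=env.state();print(s["ee_pos"],s["ee_rot"],s["force"],s["gripper_width"],s["gripper_force"])
    im,d=optics.grab_frame("top")
im,d=optics.grab_frame("scene");save("d",cv2.resize(im[140:270,130:300],(680,520),interpolation=cv2.INTER_CUBIC))
```

```text
[601.43959514 110.67648067  13.87044993] [ 1.79993820e+02  1.08422644e-02 -7.52436905e-02] [-0.06773763  0.81276777 -0.32208573] 49.61908902283989 19.999880381219555
[601.4419298  110.70102406  13.87207155] [ 1.79993357e+02  8.99303564e-03 -7.66862713e-02] [ 0.36537173 -0.11316049 -0.51862354] 49.476995752316725 19.999828020900168
[601.41437007 110.69171143  13.87656915] [ 1.79993010e+02  1.16247728e-02 -8.35087714e-02] [ 0.45846251  0.32678071 -0.77234311] 49.13271962871094 19.99992598384779
[601.42039098 110.66707157  13.85981924] [ 1.79991400e+02  1.24178032e-02 -8.79683445e-02] [ 0.77648855 -0.70822152 -0.83194555] 49.29048826625608 19.999881828298385
```

View pics/d.png

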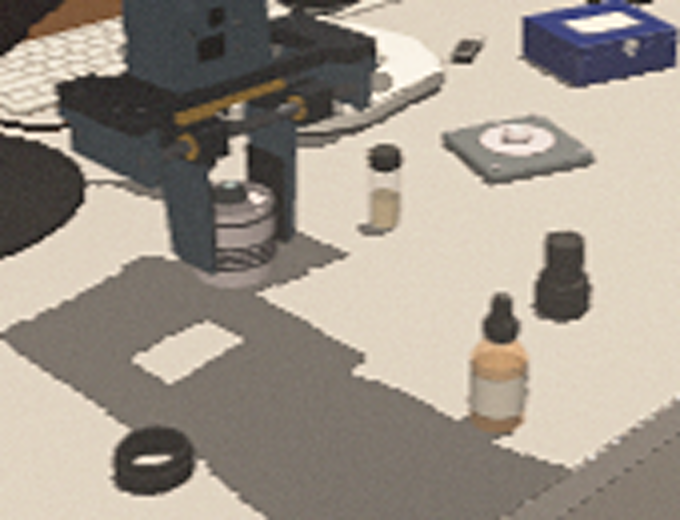

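The gripper holds the tall tube. Its nose is at crop (232,190), with nothing else near the fingers.

Run:
```python
from h import *
P=[]
D=np.median([optics.grab_frame("scene")[1] for _ in range(3)],0)
P=cloud("scene",D)
q=P[(np.hypot(P[...,0]-601,P[...,1]-113)<16)&(P[...,2]>51)&(P[...,2]<62)]
print("nose",len(q),(q[:,:2].min(0)+q[:,:2].max(0))/2,np.ptp(q[:,:2],axis=0),q.mean(0))
for n,a in [("tall_tube_center",24),("dock_seat",12)]:
    for r in optics.place_of("scene",n)[:2]: print(n,r["conf"],r["at"],at_z("scene",r["at"],a))
# dock disc by bright blob, both cams earlier-like
for c in ["scene"]:
    im,_=optics.grab_frame(c); g=im.astype(int)
    m=(np.hypot(P[...,0]-590,P[...,1]+135)<38)&(g.min(2)>150)
    v,u=np.nonzero(m); (cx,cy),ax,an=cv2.fitEllipse(cv2.convexHull(np.c_[u,v].astype(np.float32)))
    print("disc ell",cx,cy,ax,at_z(c,(cx,cy),12))
```

```text
nose 34 [600.35344988 113.43802964] [15.56046    17.71395626] [598.96318049 114.73118138  54.2033685 ]
dock_seat 0.88 [256.9, 177.2] [ 581.38568618 -117.24443956   12.        ]
dock_seat 0.23 [252.7, 243.9] [366.71856084 138.78396664  12.        ]
disc ell 261.53607177734375 176.5037384033203 (11.11411190032959, 23.333864212036133) [ 575.19988977 -129.94765761   12.        ]
```

Emit:
send_rows(targets=[[[0,0,0,0,0,0.1,1],[0,0,0,0,0,0.15,1],[0,0,0,0,0,0.15,1],[0,0,0,-0.007,-0.2,0,1],[0,0,0,-0.008,-0.2,0,1],[0,0,0,-0.008,-0.2,0,1],[0,0,0,-0.008,-0.2,0,1],[0,0,0,-0.008,-0.2,0,1],[0,0,0,-0.008,-0.2,0,1],[0,0,0,0,-0.04,0,1],[0,0,0,0,0,-0.13,1],[0,0,0,0,0,-0.13,1]]], grip_force=25)

```text
time_s: 7.95
ee_pos: [592.7, -137.7, 42.2]
ee_rot: [180.0, -0.1, -0.2]
force: [-0.7, 0.5, -1.7]
gripper_width: 49.6
gripper_force: 25.0
```

Run:
```python
from h import *
im,d=optics.grab_frame("scene");P=cloud("scene",d);s=env.state();print(s["ee_pos"],s["force"],s["gripper_width"])
save("e",cv2.resize(im[120:210,200:320],(720,540),interpolation=cv2.INTER_CUBIC))
x,y=s["ee_pos"][:2]
h=np.hypot(P[...,0]-x,P[...,1]-y-3)
q=P[(h<14)&(P[...,2]>78)&(P[...,2]<92)]
if len(q): print(len(q),q.mean(0),(q[:,:2].min(0)+q[:,:2].max(0))/2)
q=P[(np.hypot(P[...,0]-592,P[...,1]+134)<14)&(P[...,2]>13)&(P[...,2]<23)]
print(len(q),q.mean(0) if len(q) else 0)
```

```text
[ 589.18263043 -136.44272422   37.11257004] [-2.07195317  0.41632442 -5.11652071] 49.20419610760718
16 [ 587.58344657 -133.34769714   82.10674726] [ 589.30026044 -133.86100994]
24 [ 588.40006054 -130.47428177   16.58793741]
```

View pics/e.png

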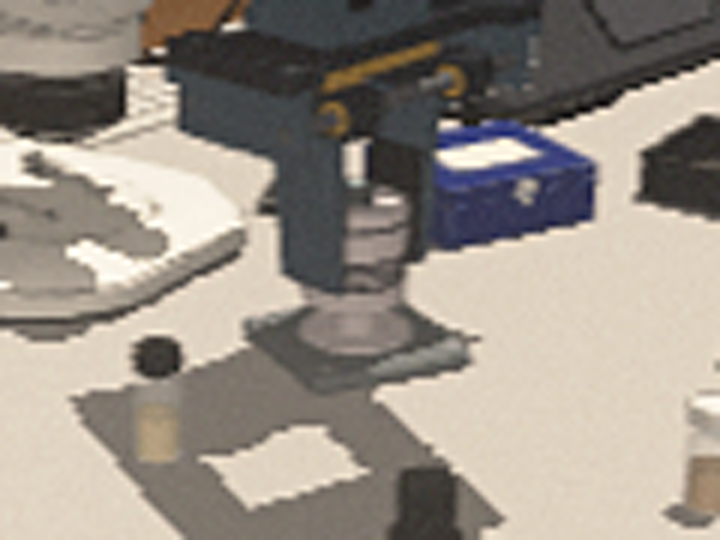

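The tall tube hangs upright just above the dock disc (crop 355,325). I let it settle and read again.

Emit:
send_rows(targets=[[[0,0,0,0,0,0,1],[0,0,0,0,0,0,1],[0,0,0,0,0,0,1]]])

```text
time_s: 8.3
ee_pos: [593.3, -137.2, 43.5]
ee_rot: [180.0, -0.2, -0.1]
force: [0.5, 0.4, -1.7]
gripper_width: 49.4
gripper_force: 25.0
```

Emit:
send_rows(targets=[[[0,0,0,-0.009,0.001,-0.02,1],[0,0,0,0,0,-0.02,1],[0,0,0,0,0,-0.01,1],[0,0,0,0,0,-0.01,1],[0,0,0,0,0,-0.01,1],[0,0,0,0,0,-0.01,1],[0,0,0,0,0,0,1],[0,0,0,0,0,0,1]]])

```text
time_s: 9.1
ee_pos: [590.3, -137.1, 25.9]
ee_rot: [180.0, 0.0, -0.1]
force: [-0.8, 0.9, -1.2]
gripper_width: 49.4
gripper_force: 25.0
```

Emit:
send_rows(targets=[[[0,0,0,0,0,-0.005,1],[0,0,0,0,0,0,1],[0,0,0,0,0,0,1]]])

```text
time_s: 9.4
ee_pos: [590.4, -137.1, 25.8]
ee_rot: [180.0, -0.0, -0.1]
force: [-2.5, 1.0, 6.0]
gripper_width: 49.5
gripper_force: 25.0
```

Emit:
send_rows(targets=[[[0,0,0,0,0,0,-0.3],[0,0,0,0,0,0,-0.6],[0,0,0,0,0,0,-0.6],[0,0,0,0,0,0,-0.6],[0,0,0,0,0,0.05,-0.6],[0,0,0,0,0,0.2,-0.6],[0,0,0,0,0,0.15,-0.6],[0,0,0,-0.19,-0.15,0,-0.6],[0,0,0,-0.19,-0.15,0,-0.6],[0,0,0,-0.19,-0.15,0,-0.6],[0,0,0,-0.19,-0.15,0,-0.6],[0,0,0,-0.01,0,-0.15,-0.6]]])

```text
time_s: 10.6
ee_pos: [435.2, -261.3, 78.6]
ee_rot: [179.7, -0.4, -0.4]
force: [0.7, 0.4, -0.6]
gripper_width: 73.2
gripper_force: 0.0
```

Run:
```python
from h import *
D=np.median([optics.grab_frame("scene")[1] for _ in range(3)],0);P=cloud("scene",D);s=env.state();print(s["ee_pos"],s["force"],s["gripper_width"])
def nose(x,y,z):
    q=P[(np.hypot(P[...,0]-x,P[...,1]-y)<16)&(P[...,2]>z)&(P[...,2]<z+12)];print(len(q),q.mean(0),(q[:,:2].min(0)+q[:,:2].max(0))/2,q[:,2].max())
nose(590,-135,64)
D=np.median([optics.grab_frame("top")[1] for _ in range(3)],0);P=cloud("top",D);nose(591,-137,64)
im,_=optics.grab_frame("scene");save("f",cv2.resize(im[120:240,230:390],(720,540),interpolation=cv2.INTER_CUBIC))
```

```text
[ 435.20923275 -256.88706031   74.64468346] [ 0.46712345  0.38653644 -0.2952902 ] 72.90874659538014
18 [ 588.25341092 -131.56395892   66.43230139] [ 588.18963353 -133.06939799] 69.597430133369
53 [ 591.24020027 -136.05907939   66.8313124 ] [ 591.78498114 -136.2634587 ] 69.46762167463878
```

View pics/f.png

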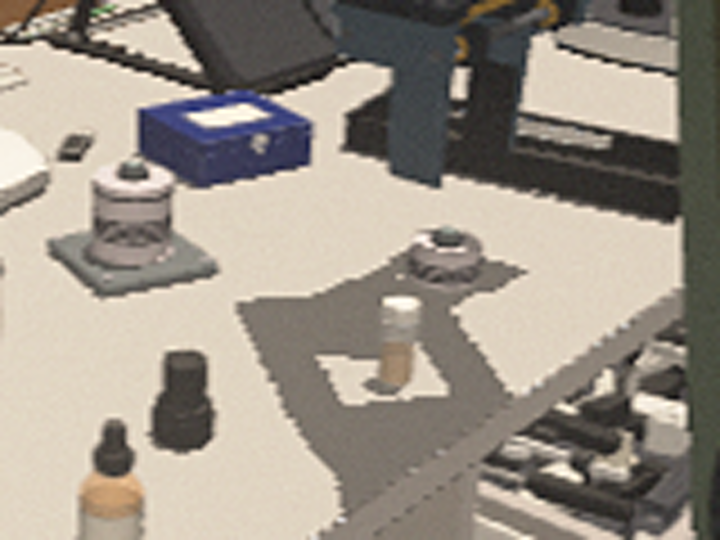

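The tall tube stands upright and seated on the dock (crop 133,215), and the gripper is above the short tube (445,255).

Emit:
send_rows(targets=[[[0,0,0,0.005,0,-0.12,-0.6],[0,0,0,0,0,-0.12,-0.6],[0,0,0,0,0,-0.06,-0.6],[0,0,0,0,0,-0.03,-0.6],[0,0,0,0,0,-0.02,-0.6],[0,0,0,0,0,0,-0.6],[0,0,0,0,0,0,-0.6],[0,0,0,0,0,0,-0.6]]], grip_force=12)

```text
time_s: 11.75
ee_pos: [437.8, -257.4, 5.6]
ee_rot: [180.0, -0.1, -0.1]
force: [-0.7, -0.1, -0.7]
gripper_width: 72.9
gripper_force: 0.0
```

Emit:
send_rows(targets=[[[0,0,0,-0.007,0,-0.008,-0.6],[0,0,0,0,0,0,0],[0,0,0,0,0,0,1],[0,0,0,0,0,0,1],[0,0,0,0,0,0,1],[0,0,0,0,0,0,1],[0,0,0,0,0,0,1],[0,0,0,0,0,0,1],[0,0,0,0,0,0,1]]])

```text
time_s: 12.65
ee_pos: [436.0, -257.2, 3.4]
ee_rot: [180.0, -0.0, -0.1]
force: [-0.5, -0.1, 0.8]
gripper_width: 42.9
gripper_force: 12.0
```

Emit:
send_rows(targets=[[[0,0,0,0,0,0.1,1],[0,0,0,0,0,0.2,1],[0,0,0,0,0,0.2,1],[0,0,0,0.15,0.12,0,1],[0,0,0,0.19,0.15,0,1],[0,0,0,0.19,0.15,0,1],[0,0,0,0.15,0.12,0,1],[0,0,0,0.09,0.06,0,1],[0,0,0,0.002,0.002,-0.04,1],[0,0,0,0,0,-0.02,1],[0,0,0,0,0,0,1],[0,0,0,0,0,0,1]]], grip_force=25)

```text
time_s: 13.85
ee_pos: [589.1, -137.5, 91.1]
ee_rot: [-180.0, 0.1, -0.2]
force: [-0.8, -0.5, -0.9]
gripper_width: 43.2
gripper_force: 25.0
```

Emit:
send_rows(targets=[[[0,0,0,0,0,0,1],[0,0,0,0,0,0,1]]])

```text
time_s: 14.05
ee_pos: [590.0, -137.3, 91.8]
ee_rot: [180.0, -0.0, -0.2]
force: [-0.3, -0.3, -0.7]
gripper_width: 42.8
gripper_force: 25.0
```

Run:
```python
from h import *
s=env.state();print(s["ee_pos"],s["force"],s["gripper_width"])
D=np.median([optics.grab_frame("scene")[1] for _ in range(3)],0);P=cloud("scene",D);print(env.state()["ee_pos"])
def nose(x,y,z):
    q=P[(np.hypot(P[...,0]-x,P[...,1]-y)<16)&(P[...,2]>z)&(P[...,2]<z+14)];print(len(q),q.mean(0),(q[:,:2].min(0)+q[:,:2].max(0))/2,q[:,2].max())
z=s["ee_pos"][2]-3.4;nose(590,-135,z+27)
im,_=optics.grab_frame("scene");save("g",cv2.resize(im[120:210,200:320],(720,540),interpolation=cv2.INTER_CUBIC))
```

```text
[ 590.04574586 -137.29138145   91.77248016] [-0.3131236  -0.27254857 -0.74110483] 42.822451357837565
[ 590.2540513  -136.93728622   91.66818102]
13 [ 584.61297772 -132.42617986  118.50105404] [ 585.54017602 -132.21585407] 121.48432169579002
```

View pics/g.png

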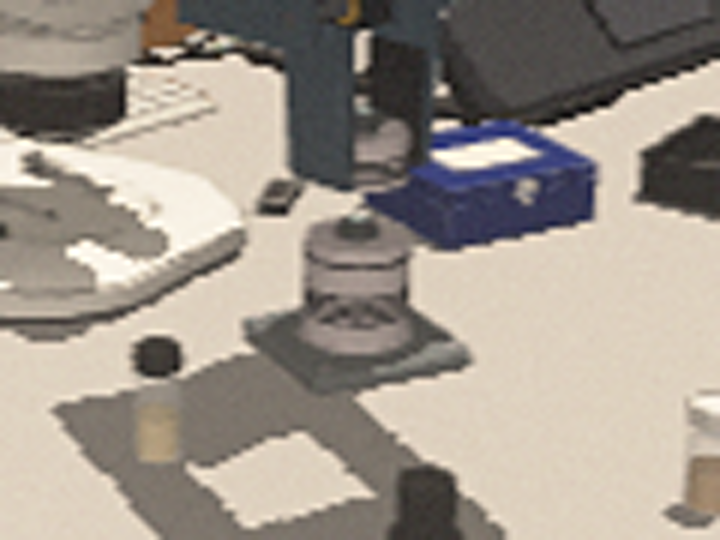

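The short tube hangs in the fingers above the tall tube. Its right edge is at crop 412, level with the tall tube's edge, which suggests it sits slightly toward −x in the hand. I shift +1.5 mm and lower gently.

Emit:
send_rows(targets=[[[0,0,0,0.008,0,-0.03,1],[0,0,0,0,0,-0.03,1],[0,0,0,0,0,-0.02,1],[0,0,0,0,0,-0.015,1],[0,0,0,0,0,-0.01,1],[0,0,0,0,0,-0.01,1],[0,0,0,0,0,-0.01,1],[0,0,0,0,0,0,1],[0,0,0,0,0,0,1],[0,0,0,0,0,0,1]]])

```text
time_s: 15.25
ee_pos: [592.0, -136.7, 66.5]
ee_rot: [180.0, -0.0, -0.1]
force: [-0.6, -0.0, -0.6]
gripper_width: 43.1
gripper_force: 25.0
```

Emit:
send_rows(targets=[[[0,0,0,0,0,-0.008,1],[0,0,0,0,0,-0.008,1],[0,0,0,0,0,0,1],[0,0,0,0,0,0,1]]])

```text
time_s: 15.65
ee_pos: [592.1, -136.7, 63.4]
ee_rot: [180.0, -0.0, -0.1]
force: [-0.8, -0.1, 2.2]
gripper_width: 43.4
gripper_force: 25.0
```

Emit:
send_rows(targets=[[[0,0,0,0,0,0,-0.3],[0,0,0,0,0,0,-0.6],[0,0,0,0,0,0,-0.6],[0,0,0,0,0,0,-0.6],[0,0,0,0,0,0.05,-0.6],[0,0,0,0,0,0.15,-0.6],[0,0,0,0,0,0.1,-0.6],[0,0,0,-0.04,0.12,0,-0.6],[0,0,0,-0.07,0.22,0,-0.6],[0,0,0,-0.07,0.22,0,-0.6],[0,0,0,-0.07,0.22,0,-0.6],[0,0,0,-0.07,0.22,0,-0.6]]])

```text
time_s: 16.85
ee_pos: [527.4, 64.8, 124.1]
ee_rot: [-180.0, -0.1, -0.1]
force: [-0.2, 0.4, -0.2]
gripper_width: 72.7
gripper_force: 0.0
```

Emit:
send_rows(targets=[[[0,0,0,-0.07,0.22,0,-0.6],[0,0,0,-0.07,0.22,0,-0.6],[0,0,0,-0.07,0.22,0,-0.6],[0,0,0,-0.07,0.22,0,-0.6],[0,0,0,-0.05,0.15,-0.05,-0.6],[0,0,0,-0.04,0,-0.15,-0.6],[0,0,0,0,0,-0.12,-0.6],[0,0,0,0,0,-0.05,-0.6],[0,0,0,0,0,0,-0.6],[0,0,0,0,0,0,-0.6]]])

```text
time_s: 17.85
ee_pos: [454.9, 269.5, 50.2]
ee_rot: [-180.0, -0.1, -0.1]
force: [0.6, -0.1, -0.4]
gripper_width: 73.0
gripper_force: 0.0
```

Run:
```python
from h import *
def nose(x,y,z):
    q=P[(np.hypot(P[...,0]-x,P[...,1]-y)<16)&(P[...,2]>z)&(P[...,2]<z+14)];print(len(q),q.mean(0),(q[:,:2].min(0)+q[:,:2].max(0))/2,q[:,2].max())
ims=[]
for c in ["scene","top"]:
    D=np.median([optics.grab_frame(c)[1] for _ in range(3)],0);P=cloud(c,D);nose(590,-135,88)
    im,_=optics.grab_frame(c);ims.append(im)
s=env.state();print(s["ee_pos"],s["ee_rot"],s["force"],s["gripper_width"])
A=cv2.resize(ims[0][110:210,210:310],(400,400));B=cv2.resize(ims[0][190:290,110:210],(400,400))
save("h",np.hstack([A,B]))
```

```text
21 [ 589.55322488 -131.36345416   90.46409867] [ 590.87362294 -132.32321788] 92.84494870001302
59 [ 592.48625204 -135.42710382   90.88156004] [ 592.33659797 -135.61198651] 93.73111480253782
[454.144157   269.31016857  49.57130453] [-1.79983559e+02 -3.89067240e-02 -1.07143277e-01] [-0.15564377 -0.245079   -0.52955097] 72.91196963980643
```

View pics/h.png

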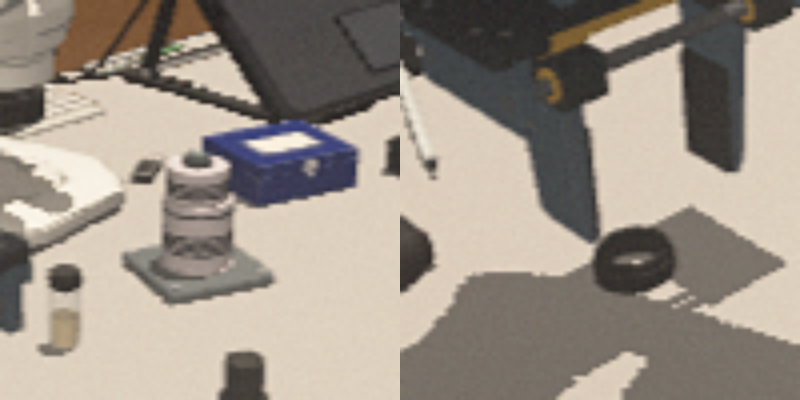

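The short tube is seated upright on the tall one (left crop 198,170). The ring lies between the open fingers (right crop 633,260).

Emit:
send_rows(targets=[[[0,0,0,0.07,0.005,0,-0.6],[0,0,0,0,0,-0.1,-0.6],[0,0,0,0,0,-0.06,-0.6],[0,0,0,0,0,-0.04,-0.6],[0,0,0,0,0,-0.02,-0.6],[0,0,0,0,0,0,-0.6],[0,0,0,0,0,0,-0.6],[0,0,0,0,0,0,-0.6]]], grip_force=8)

```text
time_s: 19.05
ee_pos: [468.3, 270.5, 5.7]
ee_rot: [-180.0, -0.1, -0.1]
force: [-0.5, 0.5, 0.0]
gripper_width: 73.0
gripper_force: 0.0
```

Emit:
send_rows(targets=[[[0,0,0,0,0,-0.014,-0.6],[0,0,0,0,0,0,0],[0,0,0,0,0,0,1],[0,0,0,0,0,0,1],[0,0,0,0,0,0,1],[0,0,0,0,0,0,1],[0,0,0,0,0,0,1],[0,0,0,0,0,0,1],[0,0,0,0,0,0,1],[0,0,0,0,0,0,1]]])

```text
time_s: 20.05
ee_pos: [467.9, 270.3, 2.4]
ee_rot: [180.0, -0.0, -0.1]
force: [-0.2, 0.1, -0.1]
gripper_width: 39.8
gripper_force: 8.0
```

Emit:
send_rows(targets=[[[0,0,0,0,0,0.05,1],[0,0,0,0,0,0.15,1],[0,0,0,0,0,0.2,1],[0,0,0,0,0,0.2,1],[0,0,0,0.03,-0.1,0.05,1],[0,0,0,0.06,-0.2,0,1],[0,0,0,0.06,-0.2,0,1],[0,0,0,0.06,-0.2,0,1],[0,0,0,0.06,-0.2,0,1],[0,0,0,0.06,-0.2,0,1],[0,0,0,0.06,-0.2,0,1],[0,0,0,0.06,-0.2,0,1]]], grip_force=12)

```text
time_s: 21.25
ee_pos: [558.1, -31.4, 133.1]
ee_rot: [180.0, -0.0, -0.1]
force: [1.1, 0.4, -0.9]
gripper_width: 39.7
gripper_force: 12.0
```

Emit:
send_rows(targets=[[[0,0,0,0.06,-0.2,0,1],[0,0,0,0.06,-0.2,0,1],[0,0,0,0.04,-0.12,0,1],[0,0,0,0.007,-0.014,0,1],[0,0,0,0,0,-0.08,1],[0,0,0,0,0,-0.04,1],[0,0,0,0,0,0,1],[0,0,0,0,0,0,1],[0,0,0,0,0,0,1],[0,0,0,0,0,0,1]]])

```text
time_s: 22.25
ee_pos: [591.6, -136.2, 109.0]
ee_rot: [180.0, -0.1, -0.1]
force: [-0.8, 0.3, -0.9]
gripper_width: 39.7
gripper_force: 12.0
```

Run:
```python
from h import *
s=env.state();print(s["ee_pos"],s["force"],s["gripper_width"])
im,_=optics.grab_frame("scene");save("i",cv2.resize(im[100:190,200:320],(720,540),interpolation=cv2.INTER_CUBIC))
```

```text
[ 591.64868604 -136.23871166  109.04940829] [-0.78005798  0.33064213 -0.91676938] 39.68640992666841
```

View pics/i.png

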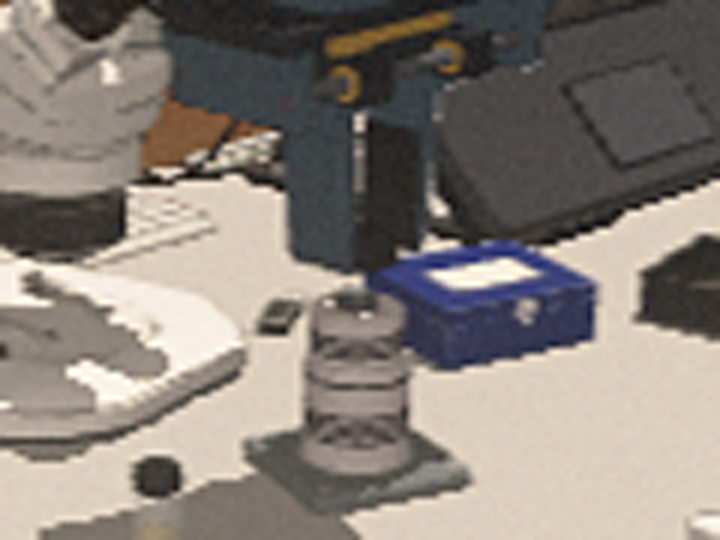

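The ring is held between the fingers (dark against the dark pad) above the short tube's nose (crop 355,300). I lower it.

Emit:
send_rows(targets=[[[0,0,0,0,0,-0.03,1],[0,0,0,0,0,-0.02,1],[0,0,0,0,0,-0.015,1],[0,0,0,0,0,-0.01,1],[0,0,0,0,0,-0.01,1],[0,0,0,0,0,-0.01,1],[0,0,0,0,0,0,1],[0,0,0,0,0,0,1]]])

```text
time_s: 23.1
ee_pos: [591.3, -136.5, 89.4]
ee_rot: [180.0, -0.0, -0.1]
force: [0.3, 0.0, -0.2]
gripper_width: 39.3
gripper_force: 12.0
```

Emit:
send_rows(targets=[[[0,0,0,0,0,-0.008,1],[0,0,0,0,0,-0.008,1],[0,0,0,0,0,0,1],[0,0,0,0,0,0,1]]])

```text
time_s: 23.5
ee_pos: [591.5, -136.6, 86.4]
ee_rot: [180.0, -0.0, -0.1]
force: [-0.2, -0.7, 1.6]
gripper_width: 39.9
gripper_force: 12.0
```

Emit:
send_rows(targets=[[[0,0,0,0,0,0,-0.3],[0,0,0,0,0,0,-0.6],[0,0,0,0,0,0,-0.6],[0,0,0,0,0,0,-0.6],[0,0,0,0,0,0.05,-0.6],[0,0,0,0,0,0.15,-0.6],[0,0,0,-0.1,0.09,0,-0.6],[0,0,0,-0.16,0.144,0,-0.6],[0,0,0,-0.16,0.144,0,-0.6],[0,0,0,-0.16,0.144,0,-0.6],[0,0,0,-0.16,0.144,0,-0.6],[0,0,0,-0.082,0.07,0,-0.6]]])

```text
time_s: 24.7
ee_pos: [424.0, 12.2, 126.7]
ee_rot: [-180.0, 0.1, -0.0]
force: [0.6, -0.2, -0.3]
gripper_width: 72.9
gripper_force: 0.0
```

Emit:
send_rows(targets=[[[0,0,0,0,0,-0.15,-0.6],[0,0,0,0,0,-0.1,-0.6],[0,0,0,0,0,0,-0.6],[0,0,0,0,0,0,-0.6],[0,0,0,0,0,0,-0.6]]])

```text
time_s: 25.2
ee_pos: [428.1, 10.6, 77.4]
ee_rot: [180.0, -0.1, -0.1]
force: [0.7, 0.1, -0.3]
gripper_width: 73.0
gripper_force: 0.0
```

Run:
```python
from h import *
ims=[]
for c in ["scene","top"]:
    D=np.median([optics.grab_frame(c)[1] for _ in range(3)],0);P=cloud(c,D)
    q=P[(np.hypot(P[...,0]-591,P[...,1]+135)<30)&(P[...,2]>91)&(P[...,2]<112)]
    print(c,len(q),q.mean(0),(q[:,:2].min(0)+q[:,:2].max(0))/2,np.ptp(q[:,:2],axis=0),np.percentile(q[:,2],[50,90,99]))
    im,_=optics.grab_frame(c);ims.append(im)
s=env.state();print(s["ee_pos"],s["ee_rot"],s["force"],s["gripper_width"])
A=cv2.resize(ims[0][110:200,210:300],(400,400));B=cv2.resize(ims[0][150:240,225:315],(400,400))
save("j",np.hstack([A,B]))
```

```text
<stdin>:6: RuntimeWarning: Mean of empty slice.
  ret = um.true_divide(
Traceback (most recent call last):
ValueError: zero-size array to reduction operation minimum which has no identity
```

Run:
```python
from h import *
ims=[optics.grab_frame("scene")[0]]
D=np.median([optics.grab_frame("top")[1] for _ in range(5)],0);P=cloud("top",D)
q=P[(np.hypot(P[...,0]-591,P[...,1]+136)<30)&(P[...,2]>91)&(P[...,2]<112)]
print(len(q),q.mean(0),(q[:,:2].min(0)+q[:,:2].max(0))/2,np.ptp(q[:,:2],axis=0),np.percentile(q[:,2],[10,50,90,99]))
ims.append(optics.grab_frame("top")[0])
s=env.state();print(s["ee_pos"],s["force"])
A=cv2.resize(ims[1][135:185,290:340],(400,400));B=cv2.resize(ims[0][140:240,215:315],(400,400))
save("j",np.hstack([A,B]))
```

```text
143 [ 592.22724077 -134.93399928   94.8722247 ] [ 593.46444068 -136.04992844] [37.35761908 38.37924011] [91.63231805 94.25838138 98.37764828 99.13579822]
[426.90753296  10.67587167  76.23158858] [-0.1614403   0.44318531 -0.81498325]
```

View pics/j.png

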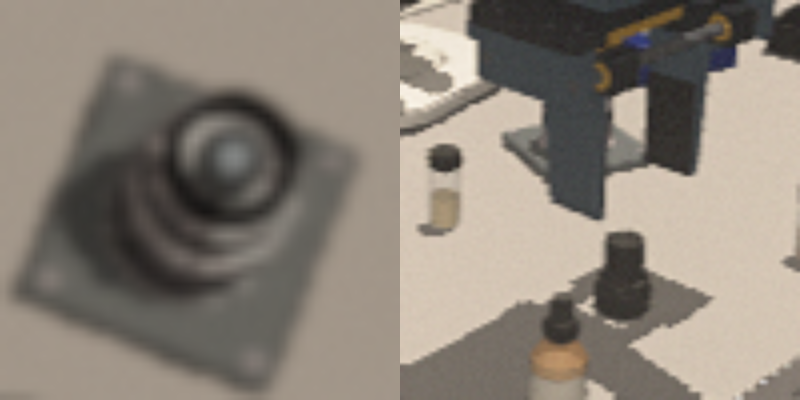

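The ring sits flat and centred round the nose (left crop 232,158). The eyepiece stands under the open gripper (right crop 624,275).

Emit:
send_rows(targets=[[[0,0,0,0,0,-0.1,-0.6],[0,0,0,0,0,-0.12,-0.6],[0,0,0,0,0,-0.08,-0.6],[0,0,0,0,0,-0.04,-0.6],[0,0,0,0,0,-0.01,-0.6],[0,0,0,0,0,0,-0.6],[0,0,0,0,0,0,-0.6],[0,0,0,0,0,0,-0.6]]], grip_force=8)

```text
time_s: 26.5
ee_pos: [427.5, 10.7, 6.8]
ee_rot: [180.0, -0.1, -0.1]
force: [-0.4, 0.4, -0.4]
gripper_width: 73.3
gripper_force: 0.0
```

Emit:
send_rows(targets=[[[0,0,0.0833,0,0,-0.006,-0.6],[0,0,0.0833,0,0,-0.006,-0.6],[0,0,0.0833,0,0,0,-0.6],[0,0,0.0833,0,0,0,-0.6],[0,0,0.0833,0,0,0,-0.6],[0,0,0.0833,0,0,0,-0.6],[0,0,0.0833,0,0,0,-0.6],[0,0,0.0833,0,0,0,-0.6],[0,0,0.0833,0,0,0,-0.6],[0,0,0.0833,0,0,0,-0.6],[0,0,0.0833,0,0,0,-0.6],[0,0,0.0833,0,0,0,-0.6]]])

```text
time_s: 27.7
ee_pos: [427.3, 10.7, 4.3]
ee_rot: [179.9, 0.0, 90.2]
force: [-0.0, 0.1, 0.3]
gripper_width: 72.2
gripper_force: 0.0
```

Emit:
send_rows(targets=[[[0,0,0,0,0,0,0],[0,0,0,0,0,0,0.3],[0,0,0,0,0,0,1],[0,0,0,0,0,0,1],[0,0,0,0,0,0,1],[0,0,0,0,0,0,1],[0,0,0,0,0,0,1],[0,0,0,0,0,0,1],[0,0,0,0,0,0,1],[0,0,0,0,0,0,1]]])

```text
time_s: 28.7
ee_pos: [426.9, 10.7, 3.8]
ee_rot: [180.0, 0.0, 89.9]
force: [-0.3, -0.9, 0.1]
gripper_width: 32.0
gripper_force: 8.0
```

Emit:
send_rows(targets=[[[0,0,0,0,0,0,-0.5],[0,0,0,0,0,0,-0.5],[0,0,0,0,0,0,-0.5],[0,0,0,0,0,0,-0.5]]])

```text
time_s: 29.1
ee_pos: [426.9, 10.7, 3.8]
ee_rot: [180.0, -0.0, 89.9]
force: [-0.4, -0.2, 0.5]
gripper_width: 61.0
gripper_force: 0.0
```

Emit:
send_rows(targets=[[[0,0,-0.0833,0,0,0,-0.5],[0,0,-0.0833,0,0,0,-0.5],[0,0,-0.0833,0,0,0,-0.5],[0,0,-0.0833,0,0,0,-0.5],[0,0,-0.0833,0,0,0,-0.5],[0,0,-0.0833,0,0,0,-0.5],[0,0,-0.0833,0,0,0,-0.5],[0,0,-0.0833,0,0,0,-0.5],[0,0,-0.0833,0,0,0,-0.5],[0,0,-0.0833,0,0,0,-0.5],[0,0,-0.0833,0,0,0,-0.5],[0,0,-0.0833,0,0,0,-0.5]]])

```text
time_s: 30.3
ee_pos: [426.9, 10.7, 3.8]
ee_rot: [180.0, 0.0, -0.4]
force: [0.4, -0.5, -0.1]
gripper_width: 68.4
gripper_force: 0.0
```

Emit:
send_rows(targets=[[[0,0,0,0,0,0,0],[0,0,0,0,0,0,0.3],[0,0,0,0,0,0,1],[0,0,0,0,0,0,1],[0,0,0,0,0,0,1],[0,0,0,0,0,0,1],[0,0,0,0,0,0,1],[0,0,0,0,0,0,1],[0,0,0,0,0,0,1],[0,0,0,0,0,0,1]]])

```text
time_s: 31.3
ee_pos: [426.9, 10.7, 3.8]
ee_rot: [180.0, -0.0, -0.1]
force: [0.1, 0.5, -0.1]
gripper_width: 31.6
gripper_force: 8.0
```

Run:
```python
from h import *
for _ in range(2):
    im,_d=optics.grab_frame("top");g=im.astype(int).max(2)
    t=cv2.resize(im[130:180,293:343],(400,400),interpolation=cv2.INTER_CUBIC)
    c=cv2.HoughCircles(cv2.medianBlur(cv2.cvtColor(t,cv2.COLOR_RGB2GRAY),5),cv2.HOUGH_GRADIENT,1,20,param1=80,param2=20,minRadius=45,maxRadius=90)
    for x,y,r in (c[0][:4] if c is not None else []):
        p=((x+.5)/8+293-.5,(y+.5)/8+130-.5);print(np.round(p,2),r/8,at_z("top",p,98))
    for r in optics.place_of("top","adapter_center")[:2]: print(r["conf"],r["at"],at_z("top",r["at"],91))
```

```text
0.61 [316.1, 154.1] [ 593.64274535 -130.89571064   91.        ]
0.46 [316.7, 156.1] [ 589.06651669 -132.23561736   91.        ]
```

Emit:
send_rows(targets=[[[0,0,0,0,0,0.05,1],[0,0,0,0,0,0.15,1],[0,0,0,0,0,0.2,1],[0,0,0,0,0,0.2,1],[0,0,0,0,0,0.05,1],[0,0,0,0.1,-0.09,0,1],[0,0,0,0.16,-0.144,0,1],[0,0,0,0.16,-0.144,0,1],[0,0,0,0.16,-0.144,0,1],[0,0,0,0.16,-0.144,0,1],[0,0,0,0.084,-0.07,0,1],[0,0,0,0,0,0,1]]], grip_force=15)

```text
time_s: 32.7
ee_pos: [593.2, -138.4, 132.5]
ee_rot: [180.0, 0.0, -0.2]
force: [0.6, 1.4, -1.3]
gripper_width: 31.3
gripper_force: 15.0
```

Emit:
send_rows(targets=[[[0,0,0,0,0,0,1],[0,0,0,0,0,0,1],[0,0,0,0,0,0,1],[0,0,0,0,0,0,1]]])

```text
time_s: 33.1
ee_pos: [591.1, -135.8, 134.1]
ee_rot: [180.0, 0.0, -0.0]
force: [0.9, -0.8, -0.1]
gripper_width: 31.6
gripper_force: 15.0
```

Run:
```python
from h import *
s=env.state();print(s["ee_pos"],s["force"],s["gripper_width"])
im,_=optics.grab_frame("scene");save("k",cv2.resize(im[95:185,200:320],(720,540),interpolation=cv2.INTER_CUBIC))
```

```text
[ 591.11890031 -135.7875864   134.09631396] [ 0.94017275 -0.8107668  -0.09768157] 31.6380625687556
```

View pics/k.png

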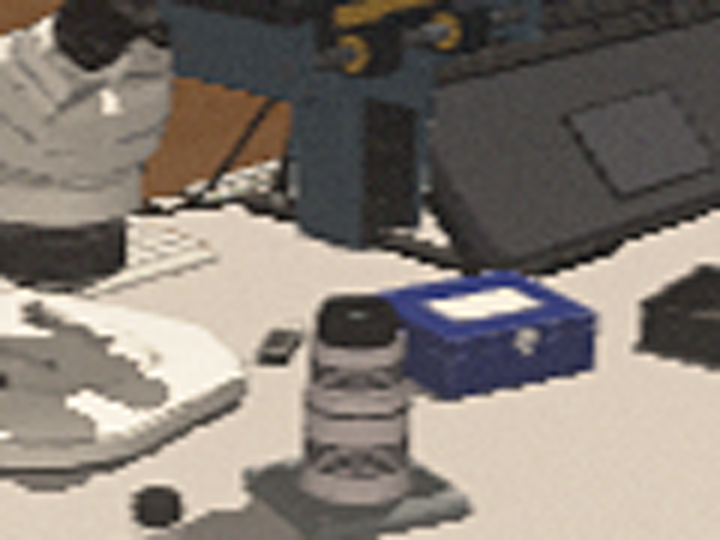

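The eyepiece hangs in the fingers above the ring (ring at crop 357,322), which sits flat on the short tube. Now I lower it.

Emit:
send_rows(targets=[[[0,0,0,0,0,-0.04,1],[0,0,0,0,0,-0.04,1],[0,0,0,0,0,-0.03,1],[0,0,0,0,0,-0.01,1],[0,0,0,0,0,-0.01,1],[0,0,0,0,0,0,1],[0,0,0,0,0,0,1],[0,0,0,0,0,0,1]]])

```text
time_s: 33.95
ee_pos: [591.9, -136.6, 108.0]
ee_rot: [180.0, -0.0, -0.1]
force: [0.2, -0.1, -1.1]
gripper_width: 31.7
gripper_force: 15.0
```

Emit:
send_rows(targets=[[[0,0,0,-0.002,0.001,-0.01,1],[0,0,0,0,0,-0.008,1],[0,0,0,0,0,-0.006,1],[0,0,0,0,0,-0.003,1],[0,0,0,0,0,0,1],[0,0,0,0,0,0,1],[0,0,0,0,0,0,1]]])

```text
time_s: 34.65
ee_pos: [591.3, -136.3, 102.4]
ee_rot: [180.0, -0.0, -0.1]
force: [0.5, -0.7, -0.9]
gripper_width: 31.8
gripper_force: 15.0
```

Emit:
send_rows(targets=[[[0,0,0,0,0,-0.004,1],[0,0,0,0,0,0,1],[0,0,0,0,0,0,1]]])

```text
time_s: 34.95
ee_pos: [591.5, -136.3, 101.8]
ee_rot: [180.0, -0.0, -0.1]
force: [0.0, -0.0, -0.1]
gripper_width: 31.5
gripper_force: 15.0
```

Emit:
send_rows(targets=[[[0,0,0,0,0,-0.002,1],[0,0,0,0,0,0,1],[0,0,0,0,0,0,1]]])

```text
time_s: 35.25
ee_pos: [591.5, -136.3, 101.7]
ee_rot: [180.0, -0.0, -0.1]
force: [-1.0, 0.4, 4.4]
gripper_width: 31.9
gripper_force: 15.0
```

Emit:
send_rows(targets=[[[0,0,0,0,0,0,0],[0,0,0,0,0,0,-0.3],[0,0,0,0,0,0,-0.6],[0,0,0,0,0,0,-0.6],[0,0,0,0,0,0,-0.6],[0,0,0,0,0,0.03,-0.6],[0,0,0,0,0,0.1,-0.6],[0,0,0,0,0,0.15,-0.6],[0,0,0,0,0,0.1,-0.6],[0,0,0,-0.2,-0.1,0.05,-0.6],[0,0,0,-0.2,-0.1,0,-0.6],[0,0,0,-0.2,-0.1,0,-0.6]]])

```text
time_s: 36.45
ee_pos: [470.3, -196.8, 188.0]
ee_rot: [179.9, -0.1, -0.0]
force: [0.4, -0.7, -0.3]
gripper_width: 72.6
gripper_force: 0.0
```

Emit:
send_rows(targets=[[[0,0,0,-0.15,-0.15,0,-0.6],[0,0,0,-0.1,-0.15,0,-0.6],[0,0,0,0,-0.15,0,-0.6],[0,0,0,0,0,0,-0.6],[0,0,0,0,0,0,-0.6]]])

```text
time_s: 36.95
ee_pos: [421.2, -286.6, 187.5]
ee_rot: [-180.0, -0.0, -0.2]
force: [0.2, 0.2, -0.6]
gripper_width: 72.9
gripper_force: 0.0
```

Run:
```python
from h import *
ims=[]
for c in ["scene","top"]:
    D=np.median([optics.grab_frame(c)[1] for _ in range(3)],0);P=cloud(c,D)
    q=P[(np.hypot(P[...,0]-591,P[...,1]+135)<30)&(P[...,2]>135)&(P[...,2]<160)]
    print(c,len(q),q.mean(0),(q[:,:2].min(0)+q[:,:2].max(0))/2)
    ims.append(optics.grab_frame(c)[0])
A=cv2.resize(ims[0][90:190,210:310],(400,400));B=cv2.resize(ims[1][120:190,280:350],(400,400))
C=cv2.resize(ims[0][130:260,130:390],(400,200));D=cv2.resize(ims[1][130:270,130:410],(400,200))
save("l",np.vstack([np.hstack([A,B]),np.hstack([C,D])]))
```

```text
scene 39 [ 589.09292977 -131.12318208  140.2156032 ] [ 591.11404859 -132.82478124]
top 102 [ 592.22956737 -135.49605984  140.91558699] [ 592.48169454 -135.96149131]
```

View pics/l.png

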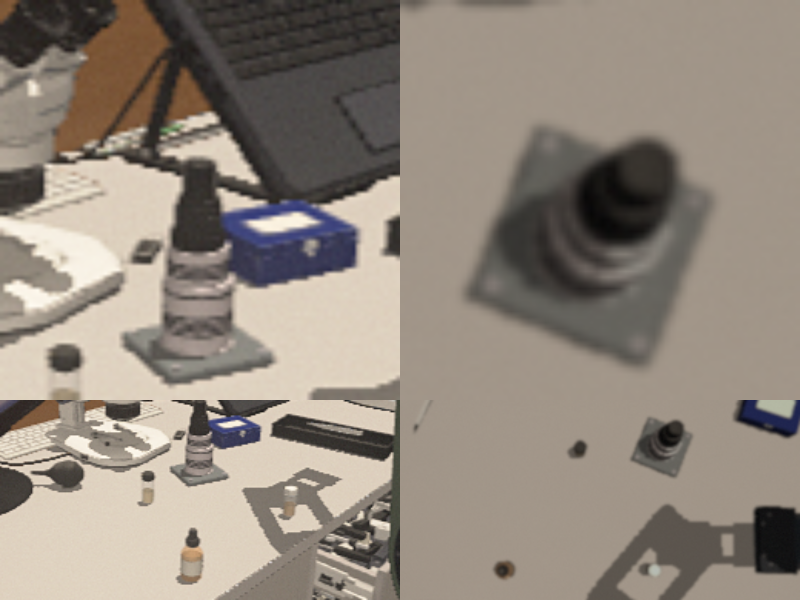

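The column stands straight and complete, with the eyepiece centred on the ring (crop 200,205). Both vials and the dropper bottle still stand in place, and the robot is clear. I hand the job in.

```bash
python3 -c "
from workcell import env
print(env.job_done())"
```

```text
the job is handed in; nothing more can be done
None
```

The photo column is built on the dock in the order asked (tall tube, short tube, adapter ring, eyepiece upright and centred); the vials and dropper bottle still stand in place, and the job was handed in at about 37 s of the 125 s limit, with no verdict returned.

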